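# Find the loose anchor bolt and hold its cap open

## Task

One of the three capped bolts on the clay extruder's green anchor plate has worked loose. Tap the yellow fins on the three closed caps gently from above with the closed fingertips, one after the other, left, middle, right as seen from the robot, to feel which bolt gives; then lift that bolt's hinged cap by its fin to about 45 degrees, so that the teacher across the table can reach the bolt. Finish while still holding that cap open, leave the other two caps shut and do not push the things standing around the plate.

Things in the scene. Friction and masses are not known exactly. Their poses are not given: they have to be found in the camera images.
- anchor_plate: green steel anchor plate fixed to the table, 160 (x) x 270 (y) x 10 mm, on four levelling feet, its top 28 mm above the table; origin at table height under its centre; +x points away from the robot (turned by up to 0.3 rad), +y to the left. The three bolt mounts stand on it in a row at x = -30 mm; behind them is a fork with a pin, about 28 mm above the plate
- mount_a: mount A: one of three identical mounts in a row along the plate's y, 85 mm apart, in any order. Origin on the bolt axis on the plate's top (28 mm above the table); axes as the plate's. Steel foot 60 mm across; blue hinged cap 55 mm across, top 46 mm up; on it a yellow fin, 12 mm thick (y), 24 mm long (x), 30 mm tall, centred 10 mm to +x of the bolt axis, top 76 mm up
- grip_a (a point): centre of the top face of the yellow fin on the cap of mount A (moves with the cap): tap here with the closed fingertips, and pinch the fin here from above across its 12 mm; the fin reaches 30 mm below this point to the cap
- hinge_a (a point): middle of the hinge line of the cap of mount A: 31 mm to -x of the bolt axis (robot side), 38 mm above the mount's origin, along the plate's y
- cap_a (a joint): opening angle of the cap of mount A, rad: 0 shut (level), up to 1.2 at its stop; the fin side (far from the robot) swings up and back toward the robot. The 40 g cap falls shut by itself when let go. A pinched fin can turn between the pads, so the tool may tilt less than the cap (a tall rack stands behind the robot on its left: keep the elbow off it)
- bolt_a (a joint): how far the bolt of mount A, with its cap, is pushed down, m: 0 at rest, 0.006 at most. The loose bolt goes down the full 6 mm under about 3 N and springs back up when let go; a tight one gives only about 1 mm per 10 N
- mount_b: mount B: one of three identical mounts in a row along the plate's y, 85 mm apart, in any order. Origin on the bolt axis on the plate's top (28 mm above the table); axes as the plate's. Steel foot 60 mm across; blue hinged cap 55 mm across, top 46 mm up; on it a yellow fin, 12 mm thick (y), 24 mm long (x), 30 mm tall, centred 10 mm to +x of the bolt axis, top 76 mm up
- grip_b (a point): centre of the top face of the yellow fin on the cap of mount B (moves with the cap): tap here with the closed fingertips, and pinch the fin here from above across its 12 mm; the fin reaches 30 mm below this point to the cap
- hinge_b (a point): middle of the hinge line of the cap of mount B: 31 mm to -x of the bolt axis (robot side), 38 mm above the mount's origin, along the plate's y
- cap_b (a joint): opening angle of the cap of mount B, rad: 0 shut (level), up to 1.2 at its stop; the fin side (far from the robot) swings up and back toward the robot. The 40 g cap falls shut by itself when let go. A pinched fin can turn between the pads, so the tool may tilt less than the cap (a tall rack stands behind the robot on its left: keep the elbow off it)
- bolt_b (a joint): how far the bolt of mount B, with its cap, is pushed down, m: 0 at rest, 0.006 at most. The loose bolt goes down the full 6 mm under about 3 N and springs back up when let go; a tight one gives only about 1 mm per 10 N
- mount_c: mount C: one of three identical mounts in a row along the plate's y, 85 mm apart, in any order. Origin on the bolt axis on the plate's top (28 mm above the table); axes as the plate's. Steel foot 60 mm across; blue hinged cap 55 mm across, top 46 mm up; on it a yellow fin, 12 mm thick (y), 24 mm long (x), 30 mm tall, centred 10 mm to +x of the bolt axis, top 76 mm up
- grip_c (a point): centre of the top face of the yellow fin on the cap of mount C (moves with the cap): tap here with the closed fingertips, and pinch the fin here from above across its 12 mm; the fin reaches 30 mm below this point to the cap
- hinge_c (a point): middle of the hinge line of the cap of mount C: 31 mm to -x of the bolt axis (robot side), 38 mm above the mount's origin, along the plate's y
- cap_c (a joint): opening angle of the cap of mount C, rad: 0 shut (level), up to 1.2 at its stop; the fin side (far from the robot) swings up and back toward the robot. The 40 g cap falls shut by itself when let go. A pinched fin can turn between the pads, so the tool may tilt less than the cap (a tall rack stands behind the robot on its left: keep the elbow off it)
- bolt_c (a joint): how far the bolt of mount C, with its cap, is pushed down, m: 0 at rest, 0.006 at most. The loose bolt goes down the full 6 mm under about 3 N and springs back up when let go; a tight one gives only about 1 mm per 10 N
- stamp: bystander: brown wooden hand stamp, 26x26x52 mm, standing to the front left of the plate; origin under its centre
- cutter: bystander: steel round cutter ring, 72 mm across, 28 mm high, on the robot's side of the plate, to the right; origin under its centre
- pot: bystander: small brown pinch pot, 82 mm across, 49 mm high, on the robot's side of the plate; origin under its centre

How it is judged:
By the outcome, as a careful person would: the job done as asked, in the order asked, and still so for the second after the job is handed in, while the arm keeps its last pose, push and grip.
It also fails if it takes over 58 s, if anything falls off the work surface, if the arm or the gripper's body presses on something with over 40 N, if the wrist force passes 120 N, or if a joint passes its speed limit or range.

## Robot

A 6-joint arm with a two-finger parallel gripper is mounted at the origin on a cart in front of the work surface, level with it; the furniture and walls round the work are solid. World frame = base frame: x ahead of the robot, y to its left, z up, the work surface at z = 0. Lengths are in m, angles in rad, forces in N, time in s.
With the tool pointing down it reaches from about 0.25 to 0.775 m from the base axis. Payload 4 kg.
Tool frame: the origin (TCP) lies midway between the tips of the shut fingers; the grasp point (between the pads) lies 19 mm behind it (bot.grasp_offset is the distance from the TCP to the grasp point, in m); z points along the fingers, y is the direction in which the jaws open and shut (so a half turn about z gives the same grasp; the last joint's range is limited). The gripper opens to 85 mm and grips with 20 to 120 N. Pads are 22 mm wide; open, the fingers measure 114 mm over their backs; the gripper's body (76 mm by 85 mm) begins 54 mm behind the grasp point. The pads swing forward as they close: fully open they stand 13 mm farther back than shut.
Start: joints at [-1.319, 0.087, 1.371, -0, 1.684, -0.103], TCP at [0.191, -0.516, 0.231] pointing down, gripper open.
Joint ranges: [-3.1, 3.1], [-0.76, 2.03], [0.27, 2.55], [-1.08, 4.22], [0.17, 2.65], [-2.57, 2.57]. Speed limits (rad/s): [2.79, 2.79, 3.14, 3.14, 3.14, 3.14].

## Interface

Orientations are given as a unit quaternion [w, x, y, z].
In Python, from cell import bot, eyes, sign_off gives the robot as it stands.
- The arm moves only by the tool drive_tool, never from a script. Its argument "series" is a list of rows, each a list of 5 numbers: the finger opening in cm, from 0 to 8.54, then the shift along the tool's x, y, z in cm, then the turn about the tool's z in rad. A call has 1 to 5 rows; each row is the pose to reach, as a shift and turn from the pose commanded when the call began, along the tool's axes at that moment; what a row does not reach only later rows make up. A row lasts 1/12 s, in which the tool goes at most 41.7 mm and 7.16 degrees, less where a joint would pass 70% of its speed; a pose out of reach is approached as far as the arm can. A call with a gripper value outside its range is refused whole. The fingers move at their own pace and stop on an object; the grip force is fixed at half the most. Time passes only in rows, so rows that repeat a pose let the fingers close. It gives the time, the measured TCP pose, the force and the opening at its end, in the units of the state.
- bot.read_state(): the state, without advancing time (a new reading comes with each control period).
- eyes.get_image(name): name is "scene" or "top"; returns a dict with "pixels" (480x640x3 uint8, red, green, blue), "vfov" (degrees; the focal length in pixels is half the picture's height over the tangent of half this angle, whatever the lens; pixels are square), "cx", "cy" (the principal point, pixels), "xyz" and "rotation" of the camera in the world. Camera axes: x right, y up, looking along -z (the intrinsics and any distortion apply to the point x, -y, -z); pixel columns grow to the right and rows downward; lengths in m; the calibration is good to about 2 mm. A picture is of the moment at which its call begins. There is no depth.
- sign_off(): hands the job in, once; it reports no verdict.
Trained networks look in a picture, given as the dict that the camera call returned (one of the last four; its "shot" number tells which), for a name from the list of things; names that differ only in an ending like _2 or _b are one class to them, and where a whole thing is asked for, a point or a joint stands for the part that bears it (a point fixed in the world has none). Each returns a list of dicts, best first, with "conf" (0 to 1); they miss things now and then, are a little off and sometimes report something else, mostly with a low value. They report only what shows in the picture. A call takes as long as a camera call.
- eyes.look_for(picture, target): "extent" ([left, top, right, bottom] as shares, 0 to 1, of the picture: columns of its width, rows of its height, round what is visible of it).
- eyes.outline_of(picture, target): "region" (480x640 bool, what is visible of it) and "extent" ([left, top, right, bottom] as shares, 0 to 1, of the picture: columns of its width, rows of its height, round what is visible of it).
The state is a dict: "time": time; "q": joint angles; "qd": joint speeds; "joint_torque": joint torques, N m; "position": TCP position; "tcp_rot": TCP orientation; "ft_force": force on the tool from outside, world axes, zero at the start; "torque": the same for the moment, N m; "opening": finger opening in m.
Only numpy, scipy, OpenCV 4.12 (cv2) and the standard library are available. Lean on these libraries where they do the work, as an engineer would, in place of code of your own. Each camera call takes 0.05 s, during which the arm holds its last target. There are 200 camera calls.

## Working session

There is one attempt and no reset: what is moved stays moved. The work goes in short steps, Python scripts to look and compute and a tool call to move; the robot and the scene stay as the last step left them, time stands still between calls to the robot, and variables do not carry over. Pictures are saved under pics/ and viewed, about 8 in all and at most 12, crops included, and the job is handed in when it is done.

Besides the shell and the picture viewer there is one more tool, called after "Call:" by a JSON object that holds its "method" and its "body". drive_tool: Moves the arm, as the interface text tells. Its arguments: {"type":"object","properties":{"series":{"type":"array","items":{"type":"array","items":{"type":"number"}}}},"required":["series"]}

```bash
mkdir -p pics; ls; cat > h.py <<'E'
import numpy as np, cv2
from cell import bot, eyes, sign_off
def shot(n):
    p=eyes.get_image(n); return p
def save(p,fn,crop=None,s=1):
    im=p["pixels"][:,:,::-1]
    if crop: im=im[crop[1]:crop[3],crop[0]:crop[2]]
    if s!=1: im=cv2.resize(im,None,fx=s,fy=s,interpolation=cv2.INTER_CUBIC)
    cv2.imwrite("pics/"+fn,im)
E
python3 - <<'E'
from h import *
for n in("scene","top"):
    p=shot(n); save(p,n+"0.png"); print(n,{k:v for k,v in p.items() if k!="pixels"})
    for t in("grip_a","anchor_plate","mount_a","pot","cutter","stamp"):
        for d in eyes.look_for(p,t): e=d["extent"]; print(t,round(d["conf"],2),np.round(np.array(e)*[640,480,640,480],1))
print(bot.read_state(), bot.grasp_offset)
E
```

```text
pics
scene {'vfov': 55.577580612582956, 'cx': 320.4435157041037, 'cy': 237.97898323603616, 'xyz': array([0.01425055, 0.54440184, 0.444783  ]), 'rotation': array([-0.31228055, -0.19700655,  0.49397962,  0.78718067]), 'shot': 1}
grip_a 0.93 [351.3 187.4 378.4 217.8]
grip_a 0.84 [329.6 201.7 363.  231.3]
grip_a 0.75 [304.4 215.7 335.3 247.6]
anchor_plate 0.91 [261.9 205.7 392.1 280.4]
mount_a 0.8 [351.1 190.3 381.2 231.7]
mount_a 0.64 [329.6 204.7 361.3 240.9]
mount_a 0.56 [302.3 214.7 338.5 263.8]
pot 0.58 [366.7 252.8 411.9 294.4]
cutter 0.74 [418.9 242.9 457.1 274.9]
cutter 0.34 [354.1 189.  380.1 223.9]
cutter 0.28 [365.3 250.  408.6 292.7]
stamp 0.92 [294.1 302.7 314.9 338.8]
top {'vfov': 51.490958319757176, 'cx': 318.93576630477116, 'cy': 236.52333936479218, 'xyz': array([ 0.35273634, -0.01699949,  0.94812968]), 'rotation': array([-0.65039108, -0.07197864,  0.08060438,  0.75187329]), 'shot': 2}
grip_a 0.85 [298.4 214.  326.7 248.3]
grip_a 0.77 [382.1 185.3 415.7 219.4]
grip_a 0.71 [340.3 197.2 369.1 232.4]
anchor_plate 0.58 [272.2 149.2 426.9 265.2]
mount_a 0.86 [299.9 214.5 327.5
[... 317 characters left out ...]
62 [275.5 149.4 428.1 263.5]
{'time': 0.7, 'q': array([-1.31911189e+00,  8.71248742e-02,  1.37065276e+00,  6.72562404e-07,
        1.68359058e+00, -1.03107474e-01]), 'qd': array([-0.00128788, -0.00097033,  0.00103988, -0.00115778,  0.00147267,
       -0.00049144]), 'joint_torque': array([-2.08069437e-04, -3.51590717e+01, -3.13376141e+01, -2.25492677e-04,
        1.37439911e-04,  9.22501073e-06]), 'position': array([ 0.19106706, -0.51577806,  0.23140598]), 'tcp_rot': array([1.11885470e-04, 9.84306544e-01, 1.76467035e-01, 8.66219018e-06]), 'ft_force': array([-0.20322694, -0.37671161, -0.47349621]), 'torque': array([-0.00888248, -0.0157107 , -0.01629982]), 'opening': 0.08561010579640173} 0.0187
```

View pics/scene0.png

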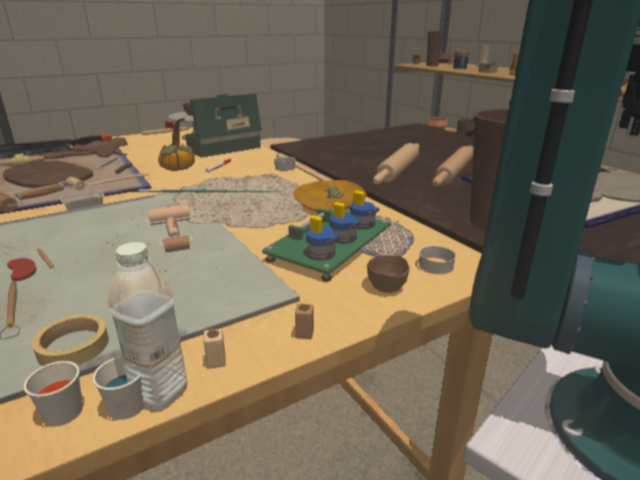

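View pics/top0.png

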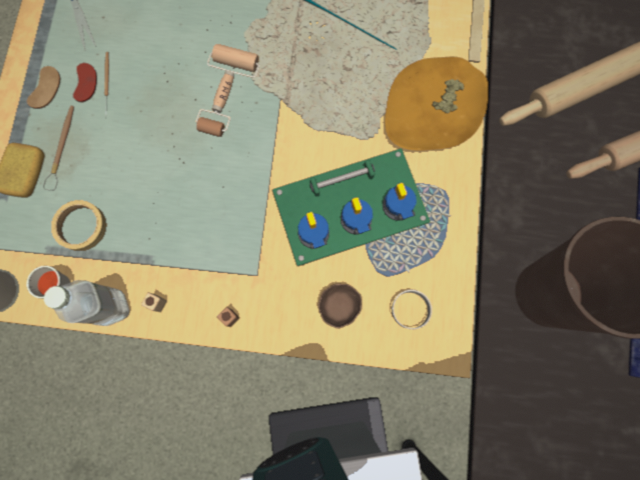

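The plate is clear, and all three caps are shut. In the top view the fins are at about (311,220), (353,204) and (402,190). The pot is at (340,305) and the cutter at (410,308). Next I fit the plate pose.

```bash
cat >> h.py <<'E'
from scipy.spatial.transform import Rotation as R
from scipy.optimize import least_squares
def rot(q): return R.from_quat([q[1],q[2],q[3],q[0]])
def proj(p,X):
    c=rot(p["rotation"]).inv().apply(np.atleast_2d(X)-p["xyz"])
    f=240/np.tan(np.radians(p["vfov"])/2)
    return np.c_[p["cx"]+f*c[:,0]/-c[:,2], p["cy"]-f*c[:,1]/-c[:,2]]
def yellow(p,box):
    hsv=cv2.cvtColor(p["pixels"],cv2.COLOR_RGB2HSV)
    m=cv2.inRange(hsv,(22,170,110),(33,255,255)); k=np.zeros_like(m); x0,y0,x1,y1=box; k[y0:y1,x0:x1]=m[y0:y1,x0:x1]
    n,l,s,c=cv2.connectedComponentsWithStats(k)
    o=sorted(range(1,n),key=lambda i:-s[i,4])[:3]
    return sorted([(c[i][0],c[i][1],s[i,4]) for i in o])
def hullc(P):
    h=cv2.convexHull(P.astype(np.float32)); m=cv2.moments(h); return np.array([m["m10"],m["m01"]])/m["m00"],m["m00"]
BOX=np.array([[a,b,c] for a in(-.012,.012) for b in(-.006,.006) for c in(-.03,0)])
def T(v,P):
    c,s=np.cos(v[2]),np.sin(v[2]); P=np.atleast_2d(P); return np.c_[v[0]+c*P[:,0]-s*P[:,1],v[1]+s*P[:,0]+c*P[:,1],P[:,2]]
E
python3 - <<'E'
from h import *
a=shot("scene"); b=shot("top")
ya=yellow(a,(300,180,385,250)); yb=yellow(b,(290,170,425,255)); print(ya,yb)
hs=cv2.cvtColor(b["pixels"],cv2.COLOR_RGB2HSV); g=cv2.inRange(hs,(60,90,40),(85,255,255)); k=np.zeros_like(g);k[140:275,265:435]=g[140:275,265:435]
cn=max(cv2.findContours(k,cv2.RETR_EXTERNAL,cv2.CHAIN_APPROX_NONE)[0],key=cv2.contourArea)
rc=cv2.boxPoints(cv2.minAreaRect(cn)); print(rc)
ang=np.arctan2; 
PC=np.array([[sx*.08,sy*.135,.028] for sx in(-1,1) for sy in(-1,1)])
def res(v,fin=1,pl=1):
    r=[]
    for p,ys in((a,ya),(b,yb)):
        for y,yy in zip(ys,(.085,0,-.085)):
            r+=list((hullc(proj(p,T(v,BOX+[-.02,yy,.104])))[0]-y[:2])*fin)
    q=proj(b,T(v,PC)); r+=[ (w-rc[np.argmin(((rc-w)**2).sum(1))])[i]*.5*pl for w in q for i in(0,1)]
    return np.array(r)
for fin,pl in((1,1),(1,0),(0,1)):
    s=least_squares(res,[.5,0,.25],args=(fin,pl)); print(s.x,np.round(s.fun,1))
    if fin and pl: v=s.x
for yy in(.085,0,-.085): print("grip",T(v,[-.02,yy,.104]))
print([hullc(proj(p,T(v,BOX+[-.02,0,.104])))[1] for p in(a,b)])
st=bot.read_state(); print(st["position"],rot(st["tcp_rot"]).as_matrix())
E
```

```text
[(np.float64(315.66875), np.float64(223.1), np.int32(160)), (np.float64(338.80536912751677), np.float64(208.78523489932886), np.int32(149)), (np.float64(358.5851851851852), np.float64(196.48888888888888), np.int32(135))] [(np.float64(310.7469879518072), np.float64(219.21686746987953), np.int32(83)), (np.float64(356.1222222222222), np.float64(204.73333333333332), np.int32(90)), (np.float64(401.0), np.float64(190.08510638297872), np.int32(94))]
[[272.63507 189.7583 ]
 [404.57318 146.5181 ]
 [429.1938  221.64243]
 [297.25568 264.88263]]
[ 0.60717125 -0.11277533  0.17294481] [-0.3  0.2 -0.4  0.6 -0.1  0.7  0.7  0.1  0.5  0.3  0.2  0.7  1.2 -0.1
 -0.4  0.2 -1.   0.  -0.6 -1.1]
[ 0.60272229 -0.11177689  0.06036775] [-3.6  0.2  0.3  1.6  4.3  2.5 -2.1 -2.1 -0.9  3.   0.4  8.4  0.   0.
 -0.  -0.   0.   0.   0.  -0. ]
[ 0.60620724 -0.11334465  0.17290177] [ 0.   0.   0.   0.   0.   0.   0.   0.   0.   0.   0.   0.   1.4  0.1
 -0.2  0.4 -0.8  0.3 -0.4 -0.9]
grip [[ 0.57284247 -0.03248501  0.104     ]]
grip [[ 0.5874696  -0.11621701  0.104     ]]
grip [[ 0.60209674 -0.199949    0.104     ]]
[199.81849270733073, 148.13588976301253]
[ 0.19105933 -0.51577733  0.23135704] [[ 9.37718232e-01  3.47396772e-01 -6.54215266e-07]
 [ 3.47396769e-01 -9.37718223e-01 -1.41289802e-04]
 [-4.96970909e-05  1.32262751e-04 -9.99999990e-01]]
```

```bash
python3 - <<'E'
from h import *
a=shot("scene"); b=shot("top")
# vase: fit centre x,y, z top, radius, z base: silhouettes by hand
def ring(x,y,z,r,n=72):
    t=np.linspace(0,2*np.pi,n); return np.c_[x+r*np.cos(t),y+r*np.sin(t),np.full(n,z)]
def res(v):
    x,y,z,r,zb,rb=v
    A=proj(a,ring(x,y,z,r)); Ab=proj(a,ring(x,y,zb,rb)); B=proj(b,ring(x,y,z,r)); Bb=proj(b,ring(x,y,zb,rb))
    return np.array([A[:,0].min()-473,A[:,1].min()-108,B[:,0].min()-564,B[:,1].min()-216,B[:,1].max()-335,Bb[:,0].min()-516,Bb[:,1].max()-327, Ab[:,1].max()-228])
s=least_squares(res,[.35,-.5,.1,.08,-.1,.06]); print(s.x.round(3),s.fun.round(1))
print(proj(b,[[.191,-.516,.231],[.3,-.38,.23],[.573,-.032,.2]]).round())
E
```

```text
[ 0.389 -0.45   0.259  0.084  0.027  0.063] [ 0.2  0.3  0.3 -0.1  0.4 -0.6 -0.5 -0.3]
[[699. 412.]
 [581. 346.]
 [310. 202.]]
```

Call:
{"method": "drive_tool", "body": {"series": [[0,1.9,-3.1,-1.6,0.04],[0,3.8,-6.2,-3.2,0.08],[0,5.7,-9.3,-4.8,0.12],[0,7.6,-12.4,-6.4,0.16],[0,9.5,-15.5,-8.0,0.182]]}}

```text
time: 1.32
position: [0.2263, -0.3357, 0.312]
tcp_rot: [0.0, 0.996, 0.085, 0.0]
ft_force: [1.7, 0.1, 1.1]
opening: 0.0254
```

Call:
{"method": "drive_tool", "body": {"series": [[0,3.2,-2.0,0.8,0],[0,6.4,-4.0,1.6,0],[0,9.6,-6.0,2.4,0],[0,12.8,-8.0,3.2,0],[0,16,-10,4,0]]}}

```text
time: 1.73
position: [0.3677, -0.2099, 0.2715]
tcp_rot: [0.001, 0.996, 0.086, 0.001]
ft_force: [1.0, -0.8, 0.2]
opening: 0.0001
```

Call:
{"method": "drive_tool", "body": {"series": [[0,3.2,-2.0,1.0,0],[0,6.4,-4.0,2.0,0],[0,9.6,-6.0,3.0,0],[0,12.8,-8.0,4.0,0],[0,16,-10,5,0]]}}

```text
time: 2.15
position: [0.5083, -0.0837, 0.221]
tcp_rot: [0.0, 0.996, 0.087, 0.0]
ft_force: [-0.4, -0.2, 0.0]
opening: 0.0003
```

```bash
cat >> h.py <<'E'
def delta(target):
    st=bot.read_state(); M=rot(st["tcp_rot"]).as_matrix()
    return st["position"].round(4), (M.T@(np.array(target)-st["position"])*100).round(2), "yaw",round(np.arctan2(M[1,0],M[0,0]),3), st["ft_force"].round(2), round(st["opening"],4), round(st["time"],2), M[:,2].round(3)
V=[0.6070,-0.1128,0.1729]
E
python3 - <<'E'
from h import *
print(delta([.5728,-.0325,.115]))
E
```

```text
(array([ 0.5083, -0.0837,  0.221 ]), array([ 7.23, -3.94, 10.61]), 'yaw', np.float64(0.173), array([-0.41, -0.17,  0.02]), 0.0003, 2.15, array([ 0.001, -0.   , -1.   ]))
```

Call:
{"method": "drive_tool", "body": {"series": [[0,2.4,-1.3,3.0,0],[0,4.8,-2.6,6.0,0],[0,7.2,-3.9,8.5,0],[0,7.2,-3.9,9.6,0],[0,7.2,-3.9,9.6,0]]}}

```text
time: 2.57
position: [0.5693, -0.0334, 0.1205]
tcp_rot: [-0.001, 0.996, 0.087, -0.004]
ft_force: [-1.4, 0.2, 0.6]
opening: 0.0003
```

```bash
python3 - <<'E'
from h import *
print(delta([.5728,-.0325,.104]))
a=shot("scene"); b=shot("top")
A=cv2.resize(a["pixels"][160:280,250:410],None,fx=4,fy=4,interpolation=2); B=cv2.resize(b["pixels"][140:260,270:430],None,fx=4,fy=4,interpolation=2)
cv2.imwrite("pics/tap1.png",cv2.resize(np.hstack([A,B])[:,:,::-1],(800,300)))
E
```

```text
(array([ 0.5693, -0.0334,  0.1205]), array([ 0.37, -0.02,  1.65]), 'yaw', np.float64(0.175), array([-1.36,  0.21,  0.56]), 0.0003, 2.57, array([-0.009,  0.001, -1.   ]))
```

View pics/tap1.png

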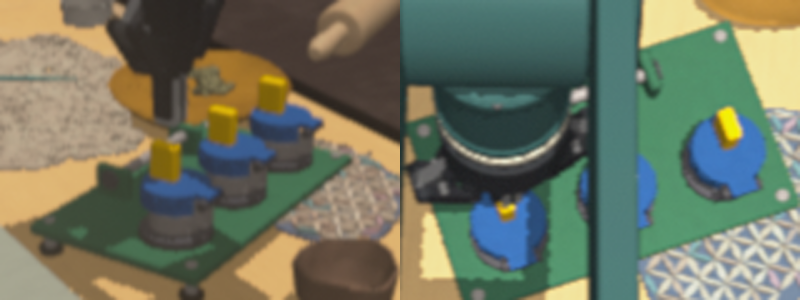

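The closed fingers sit just above the left fin and in line with it. I'll lower them gently in small steps.

Call:
{"method": "drive_tool", "body": {"series": [[0,0.1,0,0.6,0],[0,0.1,0,1.2,0],[0,0.1,0,1.4,0],[0,0.1,0,1.4,0],[0,0.1,0,1.4,0]]}}

```text
time: 3.08
position: [0.5722, -0.0348, 0.1117]
tcp_rot: [0.0, 0.996, 0.086, 0.0]
ft_force: [0.7, -0.5, 0.8]
opening: -0.0
```

Call:
{"method": "drive_tool", "body": {"series": [[0,0,-0.2,0.3,0],[0,0,-0.2,0.5,0],[0,0,-0.2,0.6,0],[0,0,-0.2,0.7,0],[0,0,-0.2,0.7,0]]}}

```text
time: 3.5
position: [0.572, -0.0324, 0.1042]
tcp_rot: [0.0, 0.996, 0.086, -0.0]
ft_force: [0.1, -0.5, 0.0]
opening: -0.0001
```

Call:
{"method": "drive_tool", "body": {"series": [[0,0,0,0.05,0],[0,0,0,0.1,0],[0,0,0,0.15,0],[0,0,0,0.15,0],[0,0,0,0.15,0]]}}

```text
time: 3.92
position: [0.5723, -0.0324, 0.1036]
tcp_rot: [0.0, 0.996, 0.086, 0.001]
ft_force: [-1.5, 0.5, 4.6]
opening: -0.0003
```

Call:
{"method": "drive_tool", "body": {"series": [[0,0,0,0.05,0],[0,0,0,0.1,0],[0,0,0,0.1,0],[0,0,0,0.1,0]]}}

```text
time: 4.25
position: [0.5725, -0.0324, 0.1033]
tcp_rot: [0.0, 0.996, 0.086, 0.001]
ft_force: [-2.6, 0.6, 7.7]
opening: 0.0002
```

Left is tight: 7.7 N with under 1 mm of give. On to the middle one.

Call:
{"method": "drive_tool", "body": {"series": [[0,0,0,-2.0,0],[0,0,3.5,-2.5,0],[0,0,7.0,-2.5,0],[0,0,8.5,-2.0,0],[0,0,8.5,-1.2,0]]}}

```text
time: 4.67
position: [0.5874, -0.1197, 0.1138]
tcp_rot: [0.001, 0.996, 0.084, 0.001]
ft_force: [-0.3, -0.5, 0.1]
opening: 0.0003
```

Call:
{"method": "drive_tool", "body": {"series": [[0,0,0,0,0],[0,0,0,0,0],[0,0,0,0.2,0],[0,0,0,0.4,0],[0,0,0,0.4,0]]}}

```text
time: 5.08
position: [0.5864, -0.1151, 0.1094]
tcp_rot: [-0.0, 0.996, 0.087, -0.0]
ft_force: [-0.3, 0.1, -0.0]
opening: 0.0001
```

```bash
python3 - <<'E'
from h import *
print(delta([.5875,-.1162,.104]))
E
```

```text
(array([ 0.5864, -0.1151,  0.1094]), array([0.09, 0.13, 0.54]), 'yaw', np.float64(0.174), array([-0.3 ,  0.12, -0.  ]), 0.0001, 5.08, array([-0.001,  0.   , -1.   ]))
```

Call:
{"method": "drive_tool", "body": {"series": [[0,0.1,0.1,0.3,0],[0,0.1,0.1,0.5,0],[0,0.1,0.1,0.6,0],[0,0.1,0.1,0.65,0],[0,0.1,0.1,0.65,0]]}}

```text
time: 5.5
position: [0.588, -0.1168, 0.104]
tcp_rot: [-0.0, 0.996, 0.086, 0.0]
ft_force: [-1.0, 0.4, 3.3]
opening: -0.0
```

Call:
{"method": "drive_tool", "body": {"series": [[0,0,0,0.05,0],[0,0,0,0.1,0],[0,0,0,0.1,0],[0,0,0,0.1,0]]}}

```text
time: 5.83
position: [0.5881, -0.1168, 0.1036]
tcp_rot: [0.0, 0.996, 0.086, 0.001]
ft_force: [-1.3, 1.5, 5.5]
opening: -0.0001
```

Call:
{"method": "drive_tool", "body": {"series": [[0,0,0,0.05,0],[0,0,0,0.1,0],[0,0,0,0.1,0],[0,0,0,0.1,0]]}}

```text
time: 6.17
position: [0.5882, -0.1168, 0.1033]
tcp_rot: [0.0, 0.996, 0.086, 0.001]
ft_force: [-3.0, 1.5, 8.3]
opening: 0.0001
```

Call:
{"method": "drive_tool", "body": {"series": [[0,0,0,-2.0,0],[0,0,3.5,-2.5,0],[0,0,7.0,-2.5,0],[0,0,8.5,-2.0,0],[0,0,8.5,-1.2,0]]}}

```text
time: 6.58
position: [0.6029, -0.2047, 0.1134]
tcp_rot: [0.001, 0.996, 0.084, 0.001]
ft_force: [-0.7, 0.2, -0.1]
opening: -0.0001
```

Call:
{"method": "drive_tool", "body": {"series": [[0,0,0,0,0],[0,0,0,0,0],[0,0,0,0.2,0],[0,0,0,0.4,0],[0,0,0,0.4,0]]}}

```text
time: 7.0
position: [0.6023, -0.1996, 0.109]
tcp_rot: [-0.0, 0.996, 0.087, -0.0]
ft_force: [0.5, 0.1, -0.5]
opening: 0.0001
```

```bash
python3 - <<'E'
from h import *
print(delta([.6021,-.1999,.104]))
E
```

```text
(array([ 0.6023, -0.1996,  0.109 ]), array([-0.02,  0.02,  0.5 ]), 'yaw', np.float64(0.174), array([ 0.54,  0.14, -0.52]), 0.0001, 7.0, array([-0.001,  0.   , -1.   ]))
```

Left and middle are both tight. Now the right one.

Call:
{"method": "drive_tool", "body": {"series": [[0,0,0,0.3,0],[0,0,0,0.5,0],[0,0,0,0.6,0],[0,0,0,0.65,0],[0,0,0,0.65,0]]}}

```text
time: 7.42
position: [0.6025, -0.2005, 0.103]
tcp_rot: [-0.0, 0.996, 0.086, 0.0]
ft_force: [-0.4, 0.3, 0.8]
opening: -0.0001
```

Call:
{"method": "drive_tool", "body": {"series": [[0,0,0,0.1,0],[0,0,0,0.2,0],[0,0,0,0.2,0],[0,0,0,0.2,0]]}}

```text
time: 7.75
position: [0.6026, -0.2007, 0.101]
tcp_rot: [0.0, 0.996, 0.086, 0.0]
ft_force: [0.3, 2.0, 1.4]
opening: 0.0
```

Call:
{"method": "drive_tool", "body": {"series": [[0,0,0,0.1,0],[0,0,0,0.2,0],[0,0,0,0.2,0],[0,0,0,0.2,0]]}}

```text
time: 8.08
position: [0.6026, -0.2007, 0.0989]
tcp_rot: [0.0, 0.996, 0.086, 0.0]
ft_force: [0.7, 1.6, 2.5]
opening: -0.0
```

The right bolt is loose: it gave about 5 mm at 2.5 N. I'll rise, open to about 4 cm and check before pinching.

Call:
{"method": "drive_tool", "body": {"series": [[0,0,0,-2.0,0],[1,0,0,-3.0,0],[4,0,0,-3.5,0],[4,0,0,-3.5,0],[4,0,0,-3.5,0]]}}

```text
time: 8.5
position: [0.6024, -0.2009, 0.1339]
tcp_rot: [0.0, 0.996, 0.086, 0.0]
ft_force: [0.5, -0.2, -0.7]
opening: 0.0397
```

Call:
{"method": "drive_tool", "body": {"series": [[4,0,-0.05,0,0],[4,0,-0.05,0,0],[4,0,-0.05,0,0]]}}

```text
time: 8.75
position: [0.6019, -0.2, 0.1328]
tcp_rot: [-0.0, 0.996, 0.086, -0.001]
ft_force: [-0.1, -0.2, -0.5]
opening: 0.04
```

```bash
python3 - <<'E'
from h import *
print(delta([.6021,-.1999,.079]))
a=shot("scene"); b=shot("top")
A=cv2.resize(a["pixels"][160:280,270:430],None,fx=4,fy=4,interpolation=2); B=cv2.resize(b["pixels"][140:260,290:450],None,fx=4,fy=4,interpolation=2)
cv2.imwrite("pics/pre.png",cv2.resize(np.hstack([A,B])[:,:,::-1],(800,300)))
E
```

```text
(array([ 0.6019, -0.2   ,  0.1328]), array([ 0.03, -0.01,  5.38]), 'yaw', np.float64(0.173), array([-0.06, -0.17, -0.53]), 0.04, 8.75, array([-0.002,  0.001, -1.   ]))
```

View pics/pre.png

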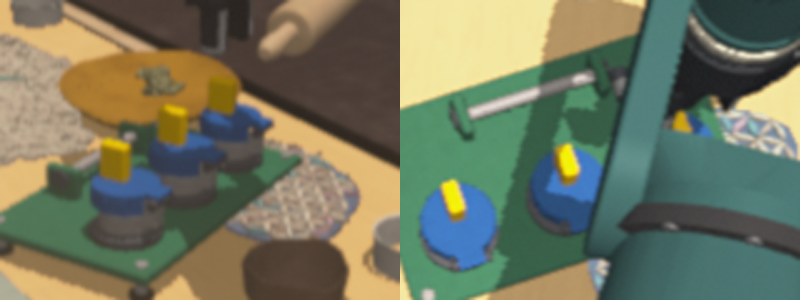

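The caps are shut and the open fingers straddle the right fin. I'll descend and pinch.

Call:
{"method": "drive_tool", "body": {"series": [[4,0,0,2.0,0],[4,0,0,3.5,0],[4,0,0,4.6,0],[4,0,0,5.2,0],[4,0,0,5.2,0]]}}

```text
time: 9.27
position: [0.6012, -0.1998, 0.0796]
tcp_rot: [-0.001, 0.996, 0.086, -0.002]
ft_force: [-0.2, 0.4, -0.9]
opening: 0.04
```

Call:
{"method": "drive_tool", "body": {"series": [[2,0,0,0,0],[1.5,0,0,0,0],[0.6,0,0,0,0],[0.6,0,0,0,0],[0.6,0,0,0,0]]}}

```text
time: 9.68
position: [0.6027, -0.199, 0.0827]
tcp_rot: [-0.001, 0.996, 0.087, 0.001]
ft_force: [0.2, 4.8, 1.0]
opening: 0.011
```

The fin is pinched at 11 mm opening. Now I'll follow the hinge arc in small steps.

Call:
{"method": "drive_tool", "body": {"series": [[0.6,-0.12,0,-0.14,0],[0.6,-0.25,0,-0.28,0],[0.6,-0.39,0,-0.41,0],[0.6,-0.53,0,-0.54,0],[0.6,-0.67,0,-0.66,0]]}}

```text
time: 10.1
position: [0.5986, -0.1995, 0.0874]
tcp_rot: [-0.001, 0.996, 0.087, 0.003]
ft_force: [6.3, 5.5, -6.7]
opening: 0.0102
```

Call:
{"method": "drive_tool", "body": {"series": [[0.6,-0.15,0,-0.12,0],[0.6,-0.3,0,-0.23,0],[0.6,-0.46,0,-0.34,0],[0.6,-0.61,0,-0.44,0],[0.6,-0.77,0,-0.53,0]]}}

```text
time: 10.52
position: [0.5909, -0.2009, 0.0929]
tcp_rot: [-0.001, 0.996, 0.087, 0.003]
ft_force: [7.6, 5.9, -7.0]
opening: 0.0106
```

```bash
python3 - <<'E'
from h import *
print(delta([.6027,-.199,.0827]))
a=shot("scene")
save(a,"lift20.png",(310,150,410,250),4)
E
```

```text
(array([ 0.5909, -0.2009,  0.0929]), array([1.18, 0.02, 1.03]), 'yaw', np.float64(0.174), array([ 7.58,  5.87, -6.96]), 0.0106, 10.52, array([ 0.007,  0.003, -1.   ]))
```

View pics/lift20.png

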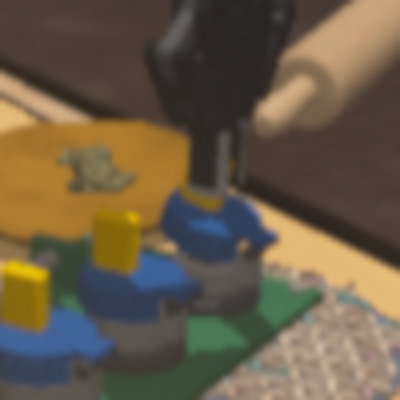

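The right cap is swinging up, about 15–20° so far, with the fin still between the fingers at about (205,195) in the crop. I'll continue.

Call:
{"method": "drive_tool", "body": {"series": [[0.6,-0.17,0,-0.09,0],[0.6,-0.34,0,-0.17,0],[0.6,-0.51,0,-0.25,0],[0.6,-0.68,0,-0.32,0],[0.6,-0.86,0,-0.39,0]]}}

```text
time: 10.98
position: [0.5827, -0.2024, 0.0971]
tcp_rot: [-0.001, 0.996, 0.087, 0.004]
ft_force: [8.7, 5.5, -6.8]
opening: 0.0107
```

Call:
{"method": "drive_tool", "body": {"series": [[0.6,-0.18,0,-0.06,0],[0.6,-0.36,0,-0.11,0],[0.6,-0.54,0,-0.16,0],[0.6,-0.72,0,-0.2,0],[0.6,-0.72,0,-0.2,0]]}}

```text
time: 11.4
position: [0.5757, -0.2037, 0.0995]
tcp_rot: [-0.001, 0.996, 0.087, 0.004]
ft_force: [7.9, 5.0, -5.4]
opening: 0.0103
```

Call:
{"method": "drive_tool", "body": {"series": [[0.6,-0.17,0,-0.03,0],[0.6,-0.34,0,-0.06,0],[0.6,-0.5,0,-0.08,0],[0.6,-0.66,0,-0.09,0],[0.6,-0.66,0,-0.09,0]]}}

```text
time: 11.82
position: [0.5695, -0.2048, 0.1009]
tcp_rot: [-0.001, 0.996, 0.087, 0.004]
ft_force: [7.9, 5.2, -3.6]
opening: 0.0103
```

```bash
python3 - <<'E'
from h import *
print(delta([.6027,-.199,.0827]))
a=shot("scene"); b=shot("top")
A=cv2.resize(a["pixels"][150:250,310:410],None,fx=4,fy=4,interpolation=2); B=cv2.resize(b["pixels"][150:250,340:440],None,fx=4,fy=4,interpolation=2)
cv2.imwrite("pics/lift45.png",np.hstack([A,B])[:,:,::-1])
E
```

```text
(array([ 0.5695, -0.2048,  0.1009]), array([3.35, 0.01, 1.85]), 'yaw', np.float64(0.174), array([ 7.93,  5.21, -3.58]), 0.0103, 11.82, array([ 0.009,  0.002, -1.   ]))
```

View pics/lift45.png

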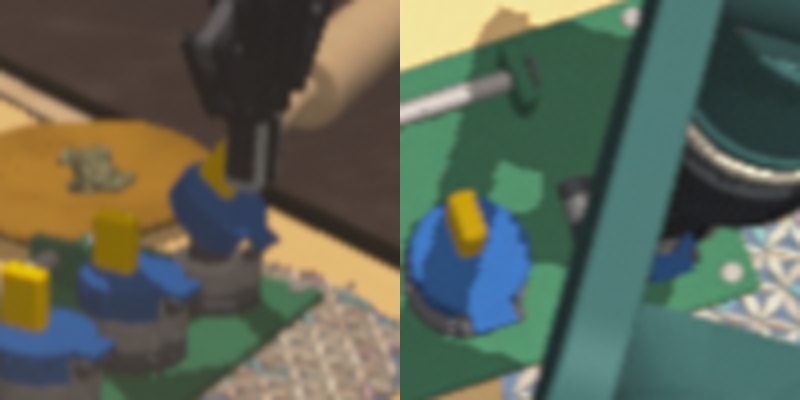

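```bash
cat > ang.py <<'E'
from h import *
a=shot("scene")
def cap(P,th):  # P in mount frame, right mount
    P=np.atleast_2d(P)-[-.031,0,.038]; c,s=np.cos(th),np.sin(th)
    Q=np.c_[c*P[:,0]-s*P[:,2],P[:,1],s*P[:,0]+c*P[:,2]]+[-.031,0,.038]
    return T(V,Q+[-.03,-.085,.028])
t=np.linspace(0,2*np.pi,60); D=np.c_[.0275*np.cos(t),.0275*np.sin(t),np.full(60,.046)]
F=BOX+[.01,0,.076]
hsv=cv2.cvtColor(a["pixels"],cv2.COLOR_RGB2HSV)
k=np.zeros((480,640),np.uint8); k[175:225,349:382]=255
blue=cv2.inRange(hsv,(100,120,40),(118,255,255))&k; ye=cv2.inRange(hsv,(18,150,60),(35,255,255))&k; ye[:,372:]=0
ys,xs=np.nonzero(blue); print("blue left",xs.min(),"top",ys.min(), "n",len(xs))
for g in range(30,64,3):
    h=np.zeros((480,640),np.uint8); th=np.radians(g)
    cv2.fillConvexPoly(h,cv2.convexHull(np.vstack([proj(a,cap(D,th)),proj(a,cap(D-[0,0,.008],th))]).round().astype(np.int32)),1)
    f=np.zeros_like(h); cv2.fillConvexPoly(f,cv2.convexHull(proj(a,cap(F,th)).round().astype(np.int32)),1)
    u=(h|f)>0; o=(blue|ye)>0
    lo=(np.mgrid[:480,:640][1]<368)&(np.mgrid[:480,:640][0]<208)
    d=proj(a,cap(D,th)); print(g,"model left %.1f top %.1f"%(d[:,0].min(),d[:,1].min()),"yel out",int(((ye>0)&(f==0)).sum()),"mism",int(((u!=o)&lo).sum()))
P=[]
for g in(38,44,50,56):
    im=cv2.resize(a["pixels"][160:235,330:400],None,fx=5.3,fy=5.3,interpolation=2)[:,:,::-1].copy(); th=np.radians(g)
    for X,c in((D,(255,255,255)),(F,(0,0,255))):
        q=((proj(a,cap(X,th))-[330,160]+.5)*5.3).astype(np.int32); cv2.polylines(im,[cv2.convexHull(q)],True,c,1)
    P.append(cv2.resize(im,(400,300)))
cv2.imwrite("pics/ang.png",np.vstack([np.hstack(P[:2]),np.hstack(P[2:])]))
E
python3 ang.py
```

```text
blue left 349 top 197 n 94
30 model left 354.6 top 190.3 yel out 125 mism 348
33 model left 355.3 top 189.5 yel out 127 mism 323
36 model left 356.1 top 188.8 yel out 128 mism 315
39 model left 357.0 top 188.0 yel out 129 mism 291
42 model left 357.9 top 187.4 yel out 137 mism 276
45 model left 358.8 top 186.7 yel out 149 mism 270
48 model left 359.8 top 186.2 yel out 159 mism 253
51 model left 360.7 top 185.7 yel out 169 mism 239
54 model left 361.7 top 185.3 yel out 175 mism 229
57 model left 362.7 top 184.9 yel out 178 mism 217
60 model left 363.8 top 184.6 yel out 180 mism 202
63 model left 364.8 top 184.4 yel out 180 mism 199
```

View pics/ang.png

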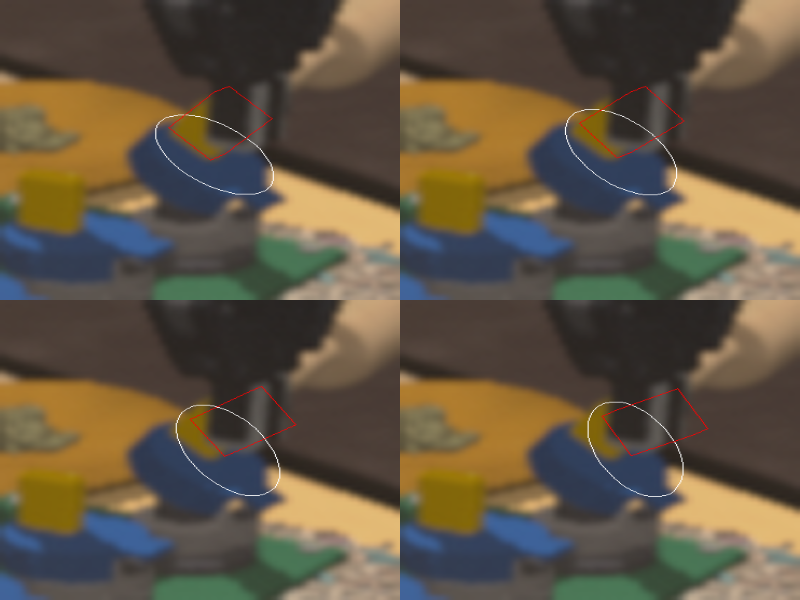

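Panel 1 (38°) fits best: the yellow edge is at about (170,130) and (205,158). The cap is near 37–38°, so I'll add about 7°.

Call:
{"method": "drive_tool", "body": {"series": [[0.6,-0.17,0,-0.03,0],[0.6,-0.34,0,-0.06,0],[0.6,-0.52,0,-0.08,0],[0.6,-0.7,0,-0.1,0],[0.6,-0.7,0,-0.1,0]]}}

```text
time: 12.38
position: [0.5622, -0.2062, 0.1018]
tcp_rot: [-0.001, 0.996, 0.087, 0.004]
ft_force: [7.0, 5.3, -4.6]
opening: 0.0102
```

```bash
sed -i 's/(38,44,50,56)/(38,42,46,50)/; s/pics\/ang.png/pics\/ang2.png/; s/^for g in range.*/for g in []:/' ang.py; echo 'print(delta([.6027,-.199,.0827]))' >> ang.py; python3 ang.py
```

```text
blue left 349 top 194 n 63
(array([ 0.5621, -0.2062,  0.1017]), array([ 4.1 , -0.  ,  1.94]), 'yaw', np.float64(0.174), array([ 6.5 ,  4.87, -3.89]), 0.0101, 12.43, array([ 0.007,  0.002, -1.   ]))
```

View pics/ang2.png

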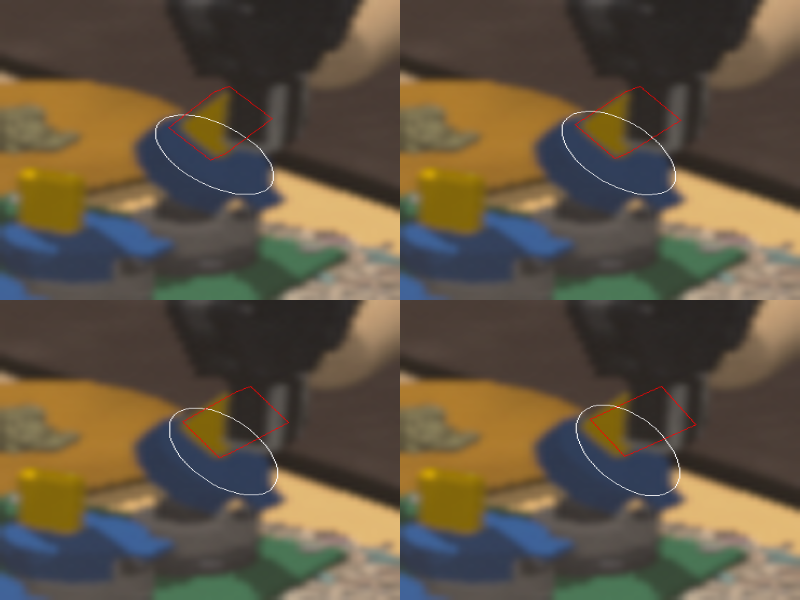

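The fin's corners, (180,125) and (215,157), fall between the 42° and 46° overlays, while hinge kinematics give about 48°, so the cap is at about 45°. Next I hold briefly, then check for drift and for moved bystanders.

Call:
{"method": "drive_tool", "body": {"series": [[0.6,0,0,0,0],[0.6,0,0,0,0],[0.6,0,0,0,0],[0.6,0,0,0,0],[0.6,0,0,0,0]]}}

```text
time: 12.85
position: [0.5622, -0.2061, 0.1018]
tcp_rot: [-0.001, 0.996, 0.087, 0.004]
ft_force: [7.4, 6.0, -4.1]
opening: 0.0101
```

Call:
{"method": "drive_tool", "body": {"series": [[0.6,0,0,0,0],[0.6,0,0,0,0],[0.6,0,0,0,0],[0.6,0,0,0,0],[0.6,0,0,0,0]]}}

```text
time: 13.27
position: [0.5622, -0.2062, 0.1018]
tcp_rot: [-0.001, 0.996, 0.087, 0.004]
ft_force: [6.7, 5.1, -3.3]
opening: 0.0105
```

```bash
sed -i 's/ang2.png/ang3.png/' ang.py; python3 - <<'E'
from ang import *
save(a,"end.png",(250,140,470,350),3)
for n in("pot","cutter","stamp"):
    d=eyes.look_for(a,n); print(n,[(round(x["conf"],2),(np.array(x["extent"])*[640,480,640,480]).round(1)) for x in d[:1]])
E
```

```text
blue left 349 top 200 n 64
(array([ 0.5622, -0.2062,  0.1017]), array([ 4.1 , -0.  ,  1.94]), 'yaw', np.float64(0.174), array([ 6.64,  6.08, -3.18]), 0.0106, 13.32, array([ 0.007,  0.002, -1.   ]))
pot [(0.89, array([365.9, 249.2, 410. , 295.4]))]
cutter [(0.91, array([417.3, 241.9, 458.1, 276.9]))]
stamp [(0.58, array([296.4, 306.8, 313.1, 340.2]))]
```

View pics/end.png

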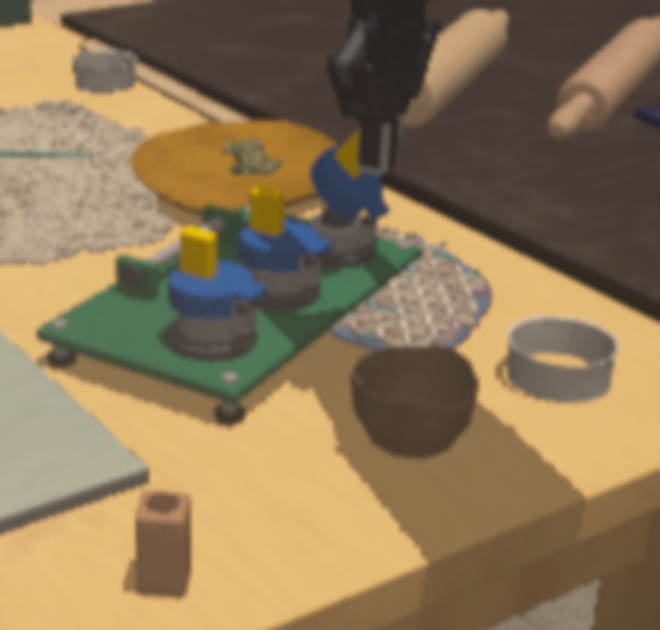

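The right cap is held open at about 45°, seen at (345,185). The other two caps are shut and the bystanders are where they started. Handing in.

```bash
python3 -c "
from cell import sign_off
print(sign_off())"
```

```text
the job is handed in; nothing more can be done
None
```

The loose bolt is the right one. I handed in with its cap held open at about 45° in the gripper, at about 13 s.

**Taps, left to right as seen from the robot:**

| Bolt | Force | Give | Result |
|---|---|---|---|
| Left | 7.7 N | under 1 mm | tight |
| Middle | 8.3 N | under 1 mm | tight |
| Right | 2.5 N | about 5 mm | loose |

**Last checks:**
- **Hold:** the arm pose and grip did not drift over about 0.9 s, and the wrist force stayed below about 10 N.
- **Other caps and bystanders:** the left and middle caps are shut. The pot, cutter and stamp show no movement beyond detector noise.
- **Cap angle:** the two estimates disagree a little. The image overlay gives about 43–44°, and the hinge kinematics give about 48–49°, probably because the fin slipped slightly in the pads. The automatic colour-mask fit failed because the orange disc behind the cap confused it, so I judged the angle from the overlays by eye.

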